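# Set the charm polisher's timer four clicks on and start it

### The job

On the charm polisher, push the timer dial's pointer round with a fingertip, clockwise seen from above, exactly four clicks on from where it stands, then press the green start button all the way down and let it spring back. Only touch and push, gently: pinch and lift nothing, leave the loose jewellery things around the machine where they are, do not press start before the dial is set, and finish with the hand clear.

Things in the scene. Friction and masses are not known exactly. Their poses are not given: they have to be found in the camera images.
- polisher: White charm polisher, fixed to the table: housing 200 (x) x 260 (y) x 60 mm high, origin under its centre on the table, z up. In its frame (mm): dial axis at x -45, y -55; green button at x 62, y -65; clear lidded drum of charms, 120 across, at x 25, y 60, its knob's top 128 above the table.
- dial_axis (a point): Point on the dial's upright axis, level with the top of its pointer bar (94 mm above the table). The dial is a black disc 76 mm across, its upper face 72 mm above the table, with a hub 20 mm across as high as the bar. Ticks on the deck round it mark the click stops (the red one is value 0).
- pointer_tip (a point): Outer end of the dial's pointer bar: middle of its top edge, 36 mm from the dial axis, 94 mm above the table. The orange bar stands on the disc, 9 mm wide, 22 mm high (72 to 94 mm above the table), reaching from the hub to 36 mm from the axis on one side only, with a white line on top.
- dial (a joint): Dial angle, rad, growing clockwise seen from above, 0 to 4.19. At 0 the pointer points along the polisher's -y, at pi/2 along its -x. Click stops every 24 degrees (0.419 rad): 0, 0.419, 0.838...; it starts in one of the first four. About 5 to 6 N on the outer half of the bar takes it over each hump, half-way between stops; it then snaps ahead into the next stop and stays.
- start (a joint): Travel of the green start button in m: 0 up, 0.006 fully down (about 5 N); it springs back when let go.
- start_top (a point): Centre of the top face of the green round start button (28 mm in diameter); it is pressed straight down.
- charm_black: Loose round charm, steel with a black face, 22 mm across, 5 mm thick, lying on the deck; leave alone. Origin under its centre.
- charm_cream: Loose round charm, steel with a cream face, 22 mm across, 5 mm thick, lying on the deck; leave alone. Origin under its centre.
- dish: Loose copper dish, 70 mm across, 28 mm high, by the polisher; leave alone. Origin under its centre.
- bead_jar: Loose green glass jar with a gold cap, 48 mm across, 55 mm high, by the polisher; leave alone. Origin under its centre.
- bowl: Loose white bowl, 150 mm across, 60 mm high, on the left; leave alone. Origin under its centre.
- pin_driver: Loose gold pin driver, about 95 mm long, 9 mm thick, on the table; leave alone. Origin under its middle.
- ring_mandrel: Loose steel ring mandrel, a cone 130 mm high on a 60 mm foot, on the right; leave alone. Origin under its foot.

How it is judged:
By the outcome, as a careful person would: the job done as asked, in the order asked, and still so for the second after the job is handed in, with the robot touching nothing.
It also fails if it takes over 53 s, if anything falls off the work surface, if the arm or the gripper's body presses on something with over 40 N, if the wrist force passes 120 N, or if a joint passes its speed limit or range.

### The arm

A 7-joint arm with a two-finger parallel gripper is mounted at the origin on the work surface. World frame = base frame: x ahead of the robot, y to its left, z up, the work surface at z = 0. Lengths are in m, angles in degrees, forces in N, time in s.
With the tool pointing down it reaches from about 0.425 to 0.875 m from the base axis. Payload 4.7 kg.
Tool frame: the origin (TCP) lies at the very end of the fingers, on their centre line; the grasp point (between the pads) lies 19 mm behind it; z points along the fingers, y is the line along which they close (so a half turn about z gives the same grasp; the last joint's range is limited). The gripper opens to 87 mm and grips with 3 to 60 N. Pads are 19 mm wide; open, the fingers measure 117 mm over their backs; the gripper's body (75 mm by 190 mm) begins 51 mm behind the grasp point.
Start: joints at [76.095, 18.392, -4.016, 83.108, 1.295, 78.541, -3.26], TCP at [0.165, -0.629, 0.223] pointing down, gripper open.
Joint ranges: [-163.93, 163.93], [-17.29, 119.83], [-79.2, 71.16], [3.27, 140.29], [-89.18, 269.18], [5.43, 117.66], [-154.24, 154.24]. Speed limits (degrees/s): [147.25, 147.25, 180, 180, 180, 180, 180].

### API

Orientations are given as [roll, pitch, yaw] about the fixed x, y, z axes, in that order (R = Rz(yaw) Ry(pitch) Rx(roll)).
In Python, from cell import get_obs, eyes, env gives the robot as it stands.
- The arm moves only by the tool servo_tool, never from a script. Its argument "series" is a list that holds one entry, the list of rows, each a list of 7 numbers: the shift along the tool's x, y, z in units of 300 mm (1.0 is 300 mm), then the turn, a rotation vector about the tool's x, y, z in units of pi rad (1.0 is pi rad), then the opening, from 0 (shut) to 1 (fully open). In form: [[[tx, ty, tz, wx, wy, wz, gripper], ...]]. A call has 1 to 12 rows; each row is the pose to reach, as a shift and turn from the pose commanded when the call began, along the tool's axes at that moment, turning the shorter way round; what a row does not reach only later rows make up. A row lasts 1/12 s, in which the tool goes at most 41.7 mm and 7.16 degrees, less where a joint would pass 70% of its speed; a pose out of reach is approached as far as the arm can. A call with a number of a shift or a turn outside -1 to 1 is refused whole. A call with a gripper value outside its range is refused whole. The fingers move at their own pace and stop on an object; "grip_force" is the grip in N (left out, the last holds). Time passes only in rows, so rows that repeat a pose let the fingers close. It gives the time, the measured TCP pose, the force, the opening and the grip force at its end, in the units of the state.
- get_obs(): the state, without advancing time (a new reading comes with each control period).
- eyes.read_camera(name): name is "scene" or "top"; returns a dict with "frame" (384x512x3 uint8, red, green, blue), "depth" (384x512 float32, m along the optical axis (not along the pixel's ray), 0 where there is no reading), "fx", "fy", "cx", "cy" (pixels), "origin" and "rotation" of the camera in the world. Camera axes: x right, y down, z forward; pixel columns grow to the right and rows downward; lengths in m; the calibration is good to about 2 mm. A picture is of the moment at which its call begins.
- env.sign_off(): hands the job in; it is judged then, once.
The state is a dict: "time_s": time; "qpos": joint angles; "joint_velocities": joint speeds; "effort": joint torques, N m; "tool_pos": TCP position; "tool_rot": TCP orientation; "force": force on the tool from outside, world axes, zero at the start; "wrist_torque": the same for the moment, N m; "grip_width": finger opening in m; "grasp_force": force on a finger pad.
Only numpy, scipy, OpenCV 4.12 (cv2) and the standard library are available. Lean on these libraries where they do the work, as an engineer would, in place of code of your own. Each camera call takes 0.05 s, during which the arm holds its last target. There are 200 camera calls.

## Working session

There is one attempt and no reset: what is moved stays moved. The work goes in short steps, Python scripts to look and compute and a tool call to move; the robot and the scene stay as the last step left them, time stands still between calls to the robot, and variables do not carry over. Pictures are saved under pics/ and viewed, at most 10 in all, crops included, and the job is handed in when it is done.

Besides the shell and the picture viewer there is one more tool, called after "Request:" as name(argument=value, ...) on one line, values as JSON. servo_tool: Moves the arm, as the interface text tells. Shifts and turns lie within -1 to 1; 1 stands for 300 mm of shift or pi rad of turn. Its arguments: {"type":"object","properties":{"series":{"type":"array"},"grip_force":{"type":"number"}},"required":["series"]}

```bash
mkdir -p pics
python3 - <<'E'
from cell import get_obs, eyes
import cv2,pickle
o=get_obs();print({k:o[k] for k in('time_s','tool_pos','tool_rot','grip_width','force')})
for n in('scene','top'):
    c=eyes.read_camera(n);pickle.dump(c,open(f'{n}0.pkl','wb'));cv2.imwrite(f'pics/{n}0.png',c['frame'][...,::-1]);print(n,c['origin'],c['rotation'],c['fx'],c['cx'],c['cy'])
E
```

```text
{'time_s': 0.0, 'tool_pos': array([ 0.1648814 , -0.62819414,  0.22149702]), 'tool_rot': array([-1.79894976e+02,  6.13982207e-03,  1.47135945e+01]), 'grip_width': 0.08733687512307951, 'force': array([0.68808085, 0.78171331, 0.43673026])}
scene [0.77273138 0.57231635 0.86371368] [-141.54305689   -0.67788672  154.55705417] 352.45619207758955 259.43370853272063 188.56656419133014
top [ 0.37512764 -0.01369852  1.04457074] [-171.70731867    0.73110336  -91.39199573] 377.1930151444189 257.8591347095441 188.74859910220889
```

View pics/top0.png

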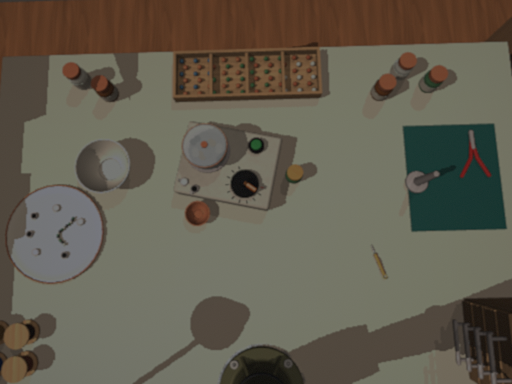

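View pics/scene0.png

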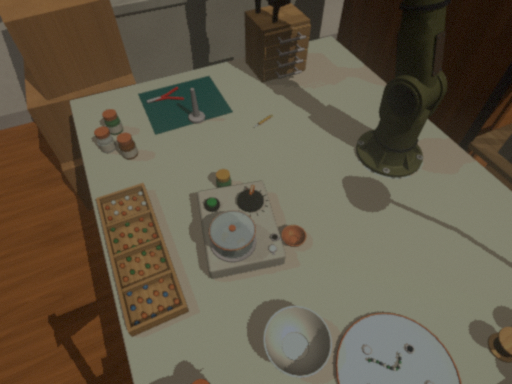

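The top view shows the polisher around (228,165). The dial is at (245,183), its orange pointer going to the lower right, the green button at (256,145) and the drum at (205,147). The dish is at (198,213), the jar at (295,173) and the charms at (183,181) and (195,188). Next I measure by colour.

```bash
cat > h.py <<'E'
import numpy as np,cv2
from scipy.spatial.transform import Rotation as R
def Rm(c):
    r=np.asarray(c['rotation'],float)
    return r if r.shape==(3,3) else R.from_euler('xyz',r,degrees=True).as_matrix()
def ray(c,u,v,z):
    d=Rm(c)@np.array([(u-c['cx'])/c['fx'],(v-c['cy'])/c['fy'],1]);o=np.asarray(c['origin'])
    return o+d*(z-o[2])/d[2]
def proj(c,p):
    q=Rm(c).T@(np.asarray(p)-c['origin']);return np.array([c['fx']*q[0]/q[2]+c['cx'],c['fy']*q[1]/q[2]+c['cy']])
def blob(c,lo,hi,box):
    x0,y0,x1,y1=box;h=cv2.cvtColor(c['frame'],cv2.COLOR_RGB2HSV)[y0:y1,x0:x1]
    m=cv2.inRange(h,lo,hi);n,l,s,ce=cv2.connectedComponentsWithStats(m)
    i=1+np.argmax(s[1:,4]);return ce[i]+[x0,y0],s[i],(l==i)
E
python3 - <<'E'
from h import *
import pickle
t=pickle.load(open('top0.pkl','rb'));s=pickle.load(open('scene0.pkl','rb'))
def show(c,b,k):return cv2.resize(c['frame'][b[1]:b[3],b[0]:b[2],::-1],None,fx=k,fy=k,interpolation=cv2.INTER_CUBIC)
a=show(t,(165,110,310,230),5);
cv2.imwrite('pics/t1.png',a)
cv2.imwrite('pics/s1.png',show(s,(185,160,315,280),5))
for n,c,g,d,o in(('top',t,(240,130,270,160),(225,165,265,203),(235,172,265,200)),('scene',s,(200,192,225,215),(230,180,270,215),(235,178,265,210))):
    for nm,lo,hi,b,z in(('green',(40,80,20),(90,255,255),g,.07),('dial',(0,0,0),(180,255,45),d,.072),('orange',(3,120,90),(22,255,255),o,.09)):
        try:
            ce,st,m=blob(c,lo,hi,b);print(n,nm,ce,st,ray(c,*ce,z).round(4))
        except Exception as e:print(n,nm,e)
    print(ray(c,c['cx'],c['cy'],0))
E
```

```text
top green [255.64102564 144.4017094 ] [ 10   9  12  12 117] [ 0.6366 -0.0017  0.07  ]
top dial [243.75815739 182.86180422] [  6   5  28  27 521] [0.5337 0.0317 0.072 ]
top orange [250. 187.] [11 11 10  8 16] [0.5196 0.0151 0.09  ]
[ 0.52766904 -0.00407168  0.        ]
scene green [211.3164557  202.15189873] [ 6  6 11 10 79] [ 0.6357 -0.0057  0.07  ]
scene dial [248.06938776 201.63265306] [  8  13  24  18 245] [0.5428 0.0371 0.072 ]
scene orange [251.64285714 190.64285714] [15  9  4  7 14] [0.5233 0.0188 0.09  ]
[ 0.4687816  -0.04277663  0.        ]
```

View pics/t1.png

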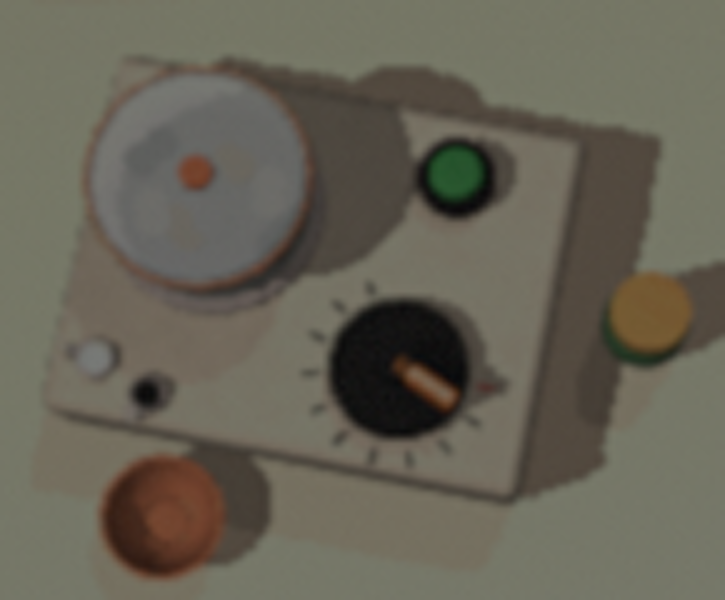

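View pics/s1.png

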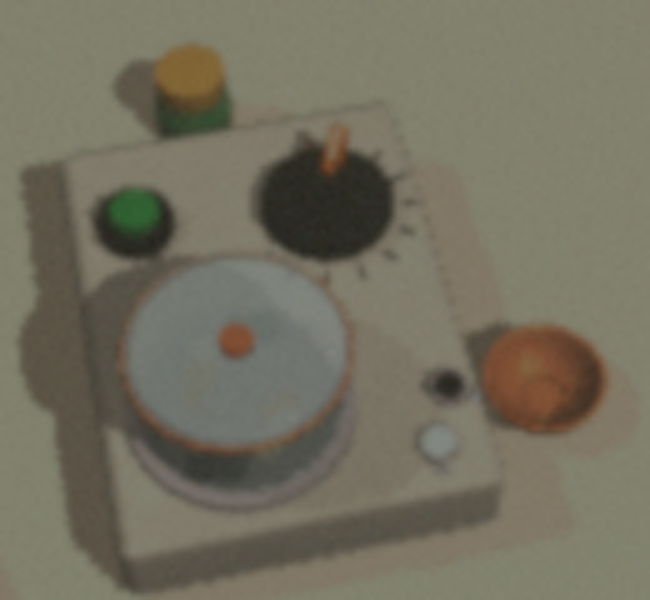

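Both crops show the pointer on the first tick after the red one, so value 1, and the target is value 5 (120°). I fit the polisher's pose from the corners, button, knob and dial in both views.

Run:
```python
from h import *
import pickle
t=pickle.load(open('top0.pkl','rb'));s=pickle.load(open('scene0.pkl','rb'))
T=lambda x,y:(x/5+165-.4,y/5+110-.4); S=lambda x,y:(x/5+185-.4,y/5+160-.4)
loc=[(100,130,60),(100,-130,60),(-100,-130,60),(-100,130,60),(25,60,128),(-45,-55,72)]
tp=[T(125,58),T(580,135),T(515,498),T(45,405),T(196,172),T(399,369)]
sp=[S(125,555),S(65,160),S(385,103),S(500,487),S(236,340),S(326,203)]
def fit(c,px):
    A=np.array([l[:2] for l in loc])/1000;B=np.array([ray(c,*p,l[2]/1000)[:2] for p,l in zip(px,loc)])
    a=A-A.mean(0);b=B-B.mean(0);th=np.arctan2((a[:,0]*b[:,1]-a[:,1]*b[:,0]).sum(),(a*b).sum())
    r=np.array([[np.cos(th),-np.sin(th)],[np.sin(th),np.cos(th)]]);o=B.mean(0)-r@A.mean(0)
    print(np.degrees(th),o,'res mm',((B-A@r.T-o)*1000).round(1).tolist());return th,r,o
F=[fit(t,tp),fit(s,sp)]
for th,r,o in F: print('dial',o+r@[-.045,-.055],'btn',o+r@[.062,-.065])
# pointer angle: tip top (z=.094)
for c,p,(th,r,o) in((t,T(455,401),F[0]),(s,S(341,126),F[1])):
    q=r.T@(ray(c,*p,.094)[:2]-o)-[-.045,-.055];print('tip',q*1000,np.degrees(np.arctan2(-q[0],-q[1])))
# button height
a=np.array(t['origin']);da=ray(t,255.64,144.4,0)-a;b=np.array(s['origin']);db=ray(s,211.3,202.15,0)-b
k=np.linalg.lstsq(np.c_[da,-db],b-a,rcond=None)[0];print('btn tri',a+k[0]*da,b+k[1]*db)
def P(c,u,v):d=c['depth'][int(v),int(u)];return ray(c,u,v,0)*0+np.array(c['origin'])+Rm(c)@np.array([(u-c['cx'])/c['fx']*d,(v-c['cy'])/c['fy']*d,d])
print('depth btn',P(t,256,144),P(s,211,202),'deck',P(t,225,185),'disc',P(t,238,180))
```

```text
-12.147257671263096 [0.58807551 0.07410644] res mm [[-4.1, -4.0], [0.6, 4.8], [1.2, 3.1], [2.1, -4.0], [0.6, -0.2], [-0.3, 0.3]]
-12.671684590369521 [0.59126879 0.0784925 ] res mm [[-6.1, -2.8], [-3.8, 5.2], [5.3, 0.4], [4.8, -1.2], [-1.2, -1.5], [1.1, -0.1]]
dial [0.53250969 0.02980701] btn [ 0.63500971 -0.00248456]
dial [0.53529983 0.03470351] btn [0.6375     0.00147512]
tip [-14.56150794 -32.72557921] 23.9870548276101
tip [-15.06951314 -34.76114146] 23.43750662307394
btn tri [ 0.63548603 -0.00176793  0.07431832] [ 0.63656334 -0.00240927  0.07459952]
depth btn [ 0.6342344  -0.00284256  0.08290301] [0.63827806 0.00161492 0.08125899] deck [0.53086718 0.08181522 0.06207666] disc [0.54193891 0.04675968 0.07025204]
```

```bash
cat >> h.py <<'E'
C=np.array([.534,.032]);PSI=-12.3
def u(a):return np.array([np.cos(np.radians(a)),np.sin(np.radians(a))])
def pose(th,z,gap=0,rho=.029):
    ph=-90-th+PSI;y=ph-90
    return np.r_[C+rho*u(ph)-(.014+gap)*u(y),z],y
def row(o,p,yaw):
    R0=R.from_euler('xyz',o['tool_rot'],degrees=True)
    d=R0.inv().apply(np.asarray(p)-o['tool_pos'])/.3
    w=(R0.inv()*R.from_euler('xyz',[180,0,yaw],degrees=True)).as_rotvec()/np.pi
    return np.r_[d,w].round(4).tolist()
E
python3 - <<'E'
from h import *
from cell import get_obs
o=get_obs();p,y=pose(24,.2,.012);print(p,y);print(row(o,p,y))
print(row(o,[.40,-.32,.215],80))
E
```

```text
[ 0.53778575 -0.00676426  0.2       ] -216.3
[1.7283, -1.6877, 0.0747, -0.0003, -0.0006, -0.7166]
[1.0188, -0.7946, 0.0232, -0.0005, -0.0003, -0.3627]
```

Request:
servo_tool(series=[[[0.1,-0.08,0,0,0,-0.035,0],[0.2,-0.16,0,0,0,-0.07,0],[0.3,-0.24,0.01,0,0,-0.105,0],[0.4,-0.32,0.01,0,0,-0.14,0],[0.5,-0.4,0.01,0,0,-0.175,0],[0.6,-0.48,0.02,0,0,-0.21,0],[0.7,-0.56,0.02,0,0,-0.245,0],[0.8,-0.64,0.02,0,0,-0.28,0],[0.9,-0.72,0.02,0,0,-0.315,0],[1.0,-0.8,0.02,0,0,-0.35,0],[1.0,-0.8,0.02,0,0,-0.36,0],[1.0,-0.8,0.02,0,0,-0.36,0]]])

```text
time_s: 1.1
tool_pos: [0.3958, -0.3178, 0.2164]
tool_rot: [-180.0, 0.0, 79.9]
force: [-0.1, -0.6, -0.6]
grip_width: 0.015
grasp_force: 0.0
```

Run:
```python
from h import *
from cell import get_obs
o=get_obs();p,y=pose(24,.15,.012);print(o['time_s'],o['tool_pos'],o['tool_rot'],o['qpos'],o['grip_width']);print(row(o,p,y))
```

```text
1.1 [ 0.39577991 -0.3178029   0.21644885] [-1.79987721e+02  2.04535320e-03  7.98909920e+01] [ 59.45424444   2.30625972 -24.18250573 102.76023454   0.98450359
  75.14803953  24.92753275] 0.0150303982095593
[1.1038, 0.2841, 0.2214, -0.0001, -0.0, -0.3545]
```

Request:
servo_tool(series=[[[0.1,0.03,0.0,0,0,-0.035,0],[0.2,0.05,0.0,0,0,-0.07,0],[0.3,0.08,0.0,0,0,-0.105,0],[0.4,0.1,0.02,0,0,-0.14,0],[0.5,0.13,0.02,0,0,-0.175,0],[0.6,0.16,0.03,0,0,-0.21,0],[0.7,0.18,0.03,0,0,-0.245,0],[0.8,0.21,0.04,0,0,-0.28,0],[0.9,0.24,0.05,0,0,-0.315,0],[1.0,0.26,0.05,0,0,-0.35,0],[1.0,0.27,0.05,0,0,-0.3545,0],[1.0,0.28,0.05,0,0,-0.3545,0]]])

```text
time_s: 2.1
tool_pos: [0.5317, -0.0401, 0.2012]
tool_rot: [-180.0, -0.0, 143.4]
force: [-0.3, -0.2, -0.1]
grip_width: 0.0
grasp_force: 0.0
```

Run:
```python
from h import *
from cell import get_obs
o=get_obs();print(o['tool_pos'],o['tool_rot'],o['qpos'],o['grip_width'])
for z in(.13,.08):
    p,y=pose(24,z,.014);print(p,row(o,p,y))
```

```text
[ 0.53165863 -0.04007462  0.2011588 ] [-1.79984038e+02 -3.29194869e-02  1.43382461e+02] [ 40.6707634    7.99449283 -42.30601425 100.19914557   5.58117016
  73.97933217  50.47743355] 3.319877384574195e-05
[ 0.53939761 -0.00794829  0.13      ] [0.043, 0.1014, 0.2372, -0.0001, -0.0002, -0.0018]
[ 0.53939761 -0.00794829  0.08      ] [0.0429, 0.1015, 0.4039, -0.0001, -0.0002, -0.0018]
```

Go above the standoff at z 0.13, then look before descending.

Request:
servo_tool(series=[[[0.02,0.05,0.08,0,0,0,0],[0.043,0.1,0.16,0,0,0,0],[0.043,0.1015,0.24,0,0,-0.0018,0],[0.043,0.1015,0.24,0,0,-0.0018,0],[0.043,0.1015,0.24,0,0,-0.0018,0]]])

```text
time_s: 2.52
tool_pos: [0.5382, -0.011, 0.1284]
tool_rot: [-179.9, -0.1, 143.4]
force: [0.3, -0.0, 1.0]
grip_width: 0.0005
grasp_force: 0.0
```

Run:
```python
from h import *
from cell import get_obs,eyes
o=get_obs();print(o['tool_pos'],o['tool_rot'],o['qpos'])
c=eyes.read_camera('scene')
b=(185,130,315,250);cv2.imwrite('pics/s2.png',cv2.resize(c['frame'][b[1]:b[3],b[0]:b[2],::-1],None,fx=5,fy=5,interpolation=cv2.INTER_CUBIC))
p,y=pose(24,.08,.014);print(row(o,p,y), 5*(proj(c,o['tool_pos'])-b[:2]))
```

```text
[ 0.53815821 -0.01102546  0.12843905] [-1.79855415e+02 -1.40136319e-01  1.43407900e+02] [ 36.89409827  13.00904366 -42.98809897 104.44697395   9.65258553
  66.46447145  44.13974876]
[0.0024, 0.0111, 0.1614, -0.0008, -0.0008, -0.0016] [285.51205615 229.97628618]
```

View pics/s2.png

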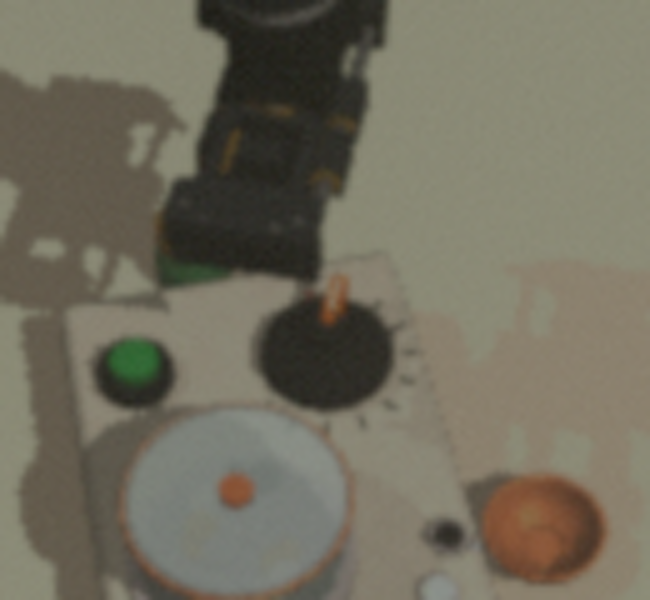

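The pointer is at (335,298), and the fingertips are hidden behind the gripper body beside it. Everything is clear, so I descend to the standoff.

Request:
servo_tool(series=[[[0.001,0.005,0.05,-0.0008,-0.0008,-0.0016,0],[0.002,0.01,0.1,-0.0008,-0.0008,-0.0016,0],[0.002,0.011,0.135,-0.0008,-0.0008,-0.0016,0],[0.002,0.011,0.16,-0.0008,-0.0008,-0.0016,0],[0.002,0.011,0.16,-0.0008,-0.0008,-0.0016,0],[0.002,0.011,0.16,-0.0008,-0.0008,-0.0016,0]]])

```text
time_s: 3.07
tool_pos: [0.5411, -0.0061, 0.082]
tool_rot: [179.9, 0.2, 143.9]
force: [-0.0, -0.2, -0.8]
grip_width: 0.0003
grasp_force: 0.0
```

Run:
```python
from h import *
from cell import get_obs
o=get_obs();print(o['tool_pos'],o['tool_rot'],o['force'])
for g in(.007,.002):print(row(o,*pose(24,.08,g)))
for th in np.arange(24,55,3):print(th,row(o,*pose(th,.08)))
```

```text
[ 0.54105171 -0.00607757  0.0820093 ] [1.79859149e+02 1.67129329e-01 1.43881460e+02] [-0.02416649 -0.17256401 -0.84882471]
[0.0241, -0.0082, 0.0066, 0.0008, 0.0009, 0.001]
[0.0408, -0.0082, 0.0066, 0.0008, 0.0009, 0.001]
24 [0.0475, -0.0082, 0.0065, 0.0008, 0.0009, 0.001]
27 [0.0526, -0.0104, 0.0065, 0.0008, 0.0009, 0.0177]
30 [0.0578, -0.0125, 0.0065, 0.0008, 0.0009, 0.0343]
33 [0.0632, -0.0142, 0.0065, 0.0009, 0.0009, 0.051]
36 [0.0686, -0.0157, 0.0065, 0.0009, 0.0008, 0.0677]
39 [0.0741, -0.0169, 0.0064, 0.0009, 0.0008, 0.0843]
42 [0.0797, -0.0177, 0.0064, 0.0009, 0.0008, 0.101]
45 [0.0852, -0.0183, 0.0064, 0.0009, 0.0008, 0.1177]
48 [0.0908, -0.0186, 0.0064, 0.001, 0.0007, 0.1343]
51 [0.0965, -0.0187, 0.0064, 0.001, 0.0007, 0.151]
54 [0.1021, -0.0184, 0.0064, 0.001, 0.0007, 0.1677]
```

Request:
servo_tool(series=[[[0.024,-0.008,0.006,0.001,0.001,0.001,0],[0.041,-0.008,0.006,0.001,0.001,0.001,0],[0.0475,-0.008,0.006,0.001,0.001,0.001,0],[0.0525,-0.0105,0.006,0.001,0.001,0.0177,0],[0.058,-0.0125,0.006,0.001,0.001,0.034,0],[0.063,-0.014,0.006,0.001,0.001,0.051,0],[0.0685,-0.0155,0.006,0.001,0.001,0.068,0],[0.074,-0.017,0.006,0.001,0.001,0.084,0],[0.08,-0.018,0.006,0.001,0.001,0.101,0],[0.08,-0.018,0.006,0.001,0.001,0.101,0],[0.08,-0.018,0.006,0.001,0.001,0.101,0]]])

```text
time_s: 3.98
tool_pos: [0.5189, 0.0037, 0.0803]
tool_rot: [180.0, 0.1, 125.8]
force: [2.6, -2.2, -0.6]
grip_width: 0.0006
grasp_force: 1.8
```

Run:
```python
from h import *
from cell import get_obs,eyes
o=get_obs();print(o['tool_pos'],o['tool_rot'],o['force'])
for n,b in(('scene',(205,155,305,230)),('top',(200,150,300,225))):
    c=eyes.read_camera(n)
    im=cv2.resize(c['frame'][b[1]:b[3],b[0]:b[2],::-1],None,fx=4,fy=4,interpolation=cv2.INTER_CUBIC)
    v=im if n=='scene' else np.hstack([v,im])
cv2.imwrite('pics/a3.png',v)
for th in np.arange(45,79,3):print(th,row(o,*pose(th,.08)))
```

```text
[0.51892503 0.00367767 0.08026703] [1.79964115e+02 6.80611551e-02 1.25825726e+02] [ 2.57954152 -2.18586933 -0.59945109]
45 [0.0058, -0.0031, 0.0009, 0.0002, 0.0004, 0.0174]
48 [0.011, -0.0051, 0.0009, 0.0002, 0.0004, 0.034]
51 [0.0164, -0.0068, 0.0009, 0.0002, 0.0004, 0.0507]
54 [0.0218, -0.0083, 0.0009, 0.0002, 0.0004, 0.0674]
57 [0.0273, -0.0095, 0.0009, 0.0002, 0.0003, 0.084]
60 [0.0329, -0.0104, 0.0008, 0.0003, 0.0003, 0.1007]
63 [0.0384, -0.011, 0.0008, 0.0003, 0.0003, 0.1174]
66 [0.0441, -0.0113, 0.0008, 0.0003, 0.0003, 0.134]
69 [0.0497, -0.0113, 0.0008, 0.0003, 0.0003, 0.1507]
72 [0.0553, -0.011, 0.0008, 0.0003, 0.0003, 0.1674]
75 [0.0609, -0.0105, 0.0008, 0.0003, 0.0003, 0.184]
78 [0.0664, -0.0096, 0.0008, 0.0003, 0.0003, 0.2007]
```

View pics/a3.png

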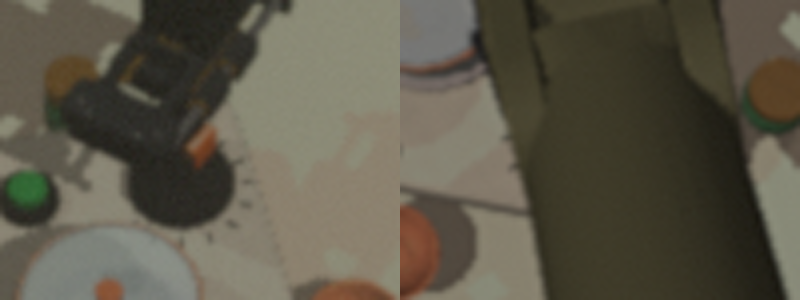

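The bar at (203,145) in the left crop touches the hand, and the 3.4 N reaction means it hasn't passed the first hump yet. I advance in small steps and watch the force.

Request:
servo_tool(series=[[[0.006,-0.003,0.001,0,0,0.017,0],[0.006,-0.003,0.001,0,0,0.017,0]]])

```text
time_s: 4.25
tool_pos: [0.5179, 0.004, 0.0802]
tool_rot: [179.9, 0.1, 122.6]
force: [4.2, -4.7, -0.2]
grip_width: 0.0001
grasp_force: 2.8
```

Request:
servo_tool(series=[[[0.005,-0.002,0,0,0,0.017,0],[0.005,-0.002,0,0,0,0.017,0]]])

```text
time_s: 4.42
tool_pos: [0.5167, 0.0047, 0.0802]
tool_rot: [179.9, 0.1, 119.5]
force: [4.9, -4.2, 1.2]
grip_width: 0.0003
grasp_force: 2.8
```

Request:
servo_tool(series=[[[0.005,-0.002,0,0,0,0.017,0],[0.005,-0.002,0,0,0,0.017,0]]])

```text
time_s: 4.58
tool_pos: [0.5149, 0.0062, 0.0801]
tool_rot: [179.9, 0.1, 116.5]
force: [2.2, -2.7, 2.4]
grip_width: 0.0005
grasp_force: 1.8
```

Run:
```python
from h import *
from cell import get_obs,eyes
o=get_obs();print(o['tool_pos'],o['tool_rot'],o['force'])
print(row(o,*pose(51,.08)))
# orange bar in scene view
c=eyes.read_camera('scene');ce,st,m=blob(c,(3,120,80),(22,255,255),(235,178,275,215))
q=ray(c,*ce,.088)[:2]-C;print(ce,st,q,'theta',(-90+PSI-np.degrees(np.arctan2(q[1],q[0])))%360)
```

```text
[0.51489155 0.0062081  0.08012108] [1.79949256e+02 5.95413946e-02 1.16465547e+02] [ 2.15469589 -2.73820124  2.40086314]
[0.0015, -0.0011, 0.0004, 0.0003, 0.0003, -0.0013]
[255.43478261 192.19565217] [15 10 10  9 46] [-0.01858889 -0.00513669] theta 62.25285500755486
```

Run:
```python
from h import *
from cell import eyes
c=eyes.read_camera('scene');b=(232,175,282,212)
im=cv2.resize(c['frame'][b[1]:b[3],b[0]:b[2],::-1],None,fx=10,fy=10,interpolation=cv2.INTER_CUBIC)
cv2.imwrite('pics/s4.png',im)
for th in(34,48,58):
    r=u(-90-th+PSI)
    print(th,[((proj(c,np.r_[C+k*r,z])-b[:2]+.5)*10).round().tolist() for k in(.01,.036) for z in(.094,.072)])
for th in range(0,130,24): print('tick',th,((proj(c,np.r_[C+.046*u(-90-th+PSI),.06])-b[:2]+.5)*10).round())
```

```text
34 [[200.0, 173.0], [200.0, 221.0], [234.0, 105.0], [234.0, 153.0]]
48 [[207.0, 176.0], [208.0, 224.0], [261.0, 116.0], [261.0, 165.0]]
58 [[212.0, 179.0], [212.0, 227.0], [278.0, 128.0], [277.0, 176.0]]
tick 0 [154. 148.]
tick 24 [220. 148.]
tick 48 [280. 168.]
tick 72 [326. 207.]
tick 96 [348. 258.]
tick 120 [343. 312.]
```

View pics/s4.png

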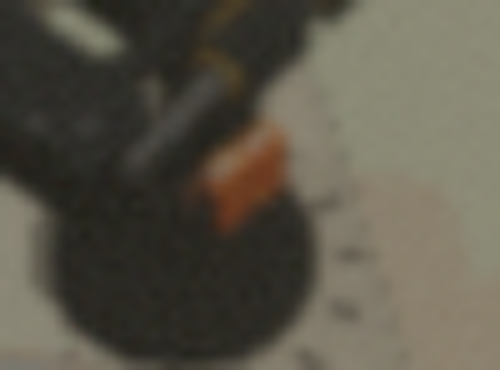

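The bar's top runs from (212,185) to (275,130), which matches about 58° and agrees with ticks 72, 96 and 120 at (325,203), (350,255) and (345,310). So one click is done and the second hump is near. The bar leads my model by about 8°, so I'll stop near model angle 104.

Run:
```python
from h import *
from cell import get_obs
o=get_obs()
for th in np.arange(53,84,3):print(th,row(o,*pose(th,.08)))
```

```text
53 [0.0013, -0.0016, -0.0006, -0.0001, -0.0002, 0.0107]
56 [0.0065, -0.0037, -0.0006, -0.0001, -0.0002, 0.0274]
59 [0.0118, -0.0056, -0.0006, -0.0001, -0.0002, 0.044]
62 [0.0171, -0.0072, -0.0006, -0.0001, -0.0002, 0.0607]
65 [0.0226, -0.0085, -0.0006, -0.0001, -0.0002, 0.0774]
68 [0.0281, -0.0095, -0.0006, -0.0001, -0.0002, 0.094]
71 [0.0337, -0.0102, -0.0006, -0.0001, -0.0002, 0.1107]
74 [0.0393, -0.0106, -0.0006, -0.0001, -0.0002, 0.1274]
77 [0.0449, -0.0108, -0.0006, -0.0001, -0.0002, 0.144]
80 [0.0506, -0.0106, -0.0006, -0.0001, -0.0002, 0.1607]
83 [0.0562, -0.0102, -0.0006, -0.0001, -0.0002, 0.1774]
```

Request:
servo_tool(series=[[[0.0015,-0.0015,0,0,0,0.0107,0],[0.0065,-0.0035,0,0,0,0.027,0],[0.012,-0.0055,0,0,0,0.044,0],[0.017,-0.007,0,0,0,0.061,0],[0.0225,-0.0085,0,0,0,0.077,0],[0.028,-0.0095,0,0,0,0.094,0],[0.034,-0.01,0,0,0,0.111,0],[0.034,-0.01,0,0,0,0.111,0]]])

```text
time_s: 5.35
tool_pos: [0.5063, 0.0135, 0.0789]
tool_rot: [-179.9, 0.1, 96.5]
force: [3.5, -6.5, -3.2]
grip_width: 0.0003
grasp_force: 2.6
```

```bash
cat >> h.py <<'E'
def bar(c):
    # top outer edge of bar: farthest orange point, and compare with predicted blob centre per angle
    ce,st,m=blob(c,(3,120,80),(22,255,255),(235,178,280,220));print('orange',ce,st)
E
python3 - <<'E'
from h import *
from cell import get_obs,eyes
o=get_obs();print(o['tool_pos'],o['tool_rot'],o['force']);c=eyes.read_camera('scene');bar(c)
for th in(60,72,80,96,120):
    r=u(-90-th+PSI);print(th,'visible-face centre',((proj(c,np.r_[C+.01*r,.072])+proj(c,np.r_[C+.036*r,.094]))/2).round(1),'tip',proj(c,np.r_[C+.036*r,.094]).round(1))
for th in np.arange(71,105,3):print(th,row(o,*pose(th,.08)))
E
```

```text
[0.50627195 0.01350721 0.07893163] [-1.79908488e+02  7.06281904e-02  9.65029233e+01] [ 3.51881374 -6.53334517 -3.23517629]
orange [257.27659574 194.36170213] [18 13  9  8 47]
60 visible-face centre [256.2 192.4] tip [259.7 187.5]
72 visible-face centre [257.3 193.5] tip [261.3 189.2]
80 visible-face centre [257.8 194.3] tip [262.1 190.5]
96 visible-face centre [258.4 196.1] tip [263.1 193.2]
120 visible-face centre [258.1 198.8] tip [262.7 197.6]
71 [0.0038, 0.0023, -0.0036, -0.0005, 0.0004, -0.0011]
74 [0.0089, -0.0, -0.0036, -0.0005, 0.0004, 0.0156]
77 [0.0141, -0.0021, -0.0036, -0.0005, 0.0004, 0.0322]
80 [0.0195, -0.0039, -0.0036, -0.0005, 0.0004, 0.0489]
83 [0.0249, -0.0054, -0.0036, -0.0005, 0.0004, 0.0656]
86 [0.0304, -0.0066, -0.0036, -0.0005, 0.0005, 0.0822]
89 [0.0359, -0.0075, -0.0036, -0.0004, 0.0005, 0.0989]
92 [0.0415, -0.0081, -0.0036, -0.0004, 0.0005, 0.1156]
95 [0.0471, -0.0085, -0.0036, -0.0004, 0.0005, 0.1322]
98 [0.0527, -0.0085, -0.0036, -0.0004, 0.0005, 0.1489]
101 [0.0583, -0.0083, -0.0036, -0.0004, 0.0005, 0.1656]
104 [0.0639, -0.0077, -0.0036, -0.0004, 0.0005, 0.1822]
```

Request:
servo_tool(series=[[[0.009,0,-0.0035,0,0,0.0155,0],[0.014,-0.002,-0.0035,0,0,0.032,0],[0.0195,-0.004,-0.0035,0,0,0.049,0],[0.025,-0.0055,-0.0035,0,0,0.0655,0],[0.0305,-0.0065,-0.0035,0,0,0.082,0],[0.036,-0.0075,-0.0035,0,0,0.099,0],[0.0415,-0.008,-0.0035,0,0,0.1155,0],[0.0415,-0.008,-0.0035,0,0,0.1155,0],[0.0415,-0.008,-0.0035,0,0,0.1155,0]]])

```text
time_s: 6.15
tool_pos: [0.5012, 0.0255, 0.0798]
tool_rot: [-179.8, 0.2, 75.8]
force: [0.4, -4.7, 0.4]
grip_width: 0.0002
grasp_force: 2.5
```

Run:
```python
from h import *
from cell import get_obs,eyes
o=get_obs();print(o['tool_pos'],o['tool_rot'],o['force']);c=eyes.read_camera('scene');bar(c)
for th in np.arange(92,110,2):print(th,row(o,*pose(th,.08)))
b=(232,175,282,212)
cv2.imwrite('pics/s5.png',cv2.resize(c['frame'][b[1]:b[3],b[0]:b[2],::-1],None,fx=10,fy=10,interpolation=cv2.INTER_CUBIC))
for th in(96,104,108,120):
    r=u(-90-th+PSI)
    print(th,[((proj(c,np.r_[C+k*r,.094])-b[:2]+.5)*10).round().tolist() for k in(.01,.036)])
```

```text
[0.50124457 0.02550573 0.07975909] [-1.79779765e+02  1.55606920e-01  7.58365801e+01] [ 0.40432867 -4.67136278  0.43187424]
orange [257.29850746 195.8358209 ] [16 15 12  7 67]
92 [0.0013, 0.0038, -0.0008, -0.0012, 0.0009, 0.0008]
94 [0.0047, 0.0022, -0.0008, -0.0012, 0.0009, 0.0119]
96 [0.0081, 0.0008, -0.0008, -0.0012, 0.0009, 0.023]
98 [0.0116, -0.0005, -0.0008, -0.0012, 0.0009, 0.0341]
100 [0.0152, -0.0017, -0.0008, -0.0012, 0.0009, 0.0452]
102 [0.0188, -0.0028, -0.0008, -0.0011, 0.001, 0.0563]
104 [0.0224, -0.0038, -0.0008, -0.0011, 0.001, 0.0674]
106 [0.0261, -0.0046, -0.0009, -0.0011, 0.001, 0.0785]
108 [0.0297, -0.0053, -0.0009, -0.0011, 0.001, 0.0896]
96 [[222.0, 196.0], [316.0, 187.0]]
104 [[222.0, 200.0], [317.0, 202.0]]
108 [[222.0, 202.0], [317.0, 209.0]]
120 [[221.0, 208.0], [312.0, 231.0]]
```

View pics/s5.png

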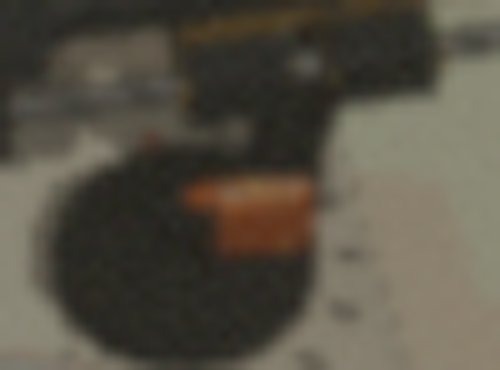

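The bar's top runs from (215,190) to (312,188), about 98–100°, so it is in the 96° stop (three clicks) and starting up the last hump. I do the last click in small steps.

Request:
servo_tool(series=[[[0.0045,0.002,0,-0.001,0.001,0.012,0],[0.008,0.001,0,-0.001,0.001,0.023,0],[0.0115,-0.0005,0,-0.001,0.001,0.034,0],[0.0115,-0.0005,0,-0.001,0.001,0.034,0]]])

```text
time_s: 6.53
tool_pos: [0.5012, 0.0298, 0.0796]
tool_rot: [-179.9, -0.0, 69.7]
force: [-2.8, -2.2, 0.4]
grip_width: 0.0003
grasp_force: 1.6
```

Request:
servo_tool(series=[[[0.0035,-0.001,0,0,0,0.011,0],[0.0035,-0.001,0,0,0,0.011,0]]])

```text
time_s: 6.7
tool_pos: [0.5024, 0.0327, 0.0799]
tool_rot: [-180.0, -0.2, 67.8]
force: [0.5, 0.3, -0.4]
grip_width: 0.0005
grasp_force: 0.0
```

Request:
servo_tool(series=[[[0.0035,-0.001,0,0,0,0.011,0],[0.0035,-0.001,0,0,0,0.011,0]]])

```text
time_s: 6.87
tool_pos: [0.5033, 0.0339, 0.0802]
tool_rot: [180.0, -0.3, 65.8]
force: [0.5, 0.1, 0.2]
grip_width: 0.0002
grasp_force: 0.0
```

Run:
```python
from h import *
from cell import get_obs,eyes
o=get_obs();print(o['tool_pos'],o['tool_rot'],o['force']);c=eyes.read_camera('scene');bar(c)
```

```text
[0.50329676 0.03390169 0.08023137] [179.97364272  -0.25847063  65.84449718] [0.4736372  0.07206672 0.21052046]
orange [257.89583333 198.70833333] [18 17 10  8 48]
```

It snapped: the force is zero and the bar's blob matches 120°. Now back off, lift and check.

Request:
servo_tool(series=[[[-0.03,0,0,0,0,0,0],[-0.05,0,-0.03,0,0,0,0],[-0.06,0,-0.13,0,0,0,0],[-0.06,0,-0.23,0,0,0,0],[-0.06,0,-0.23,0,0,0,0],[-0.06,0,-0.23,0,0,0,0]]])

```text
time_s: 7.42
tool_pos: [0.4974, 0.0152, 0.1517]
tool_rot: [179.7, -0.3, 65.7]
force: [-0.1, -0.9, -0.7]
grip_width: 0.0005
grasp_force: 0.0
```

Run:
```python
from h import *
from cell import get_obs,eyes
o=get_obs();print(o['tool_pos'],o['tool_rot'],o['force']);c=eyes.read_camera('scene');bar(c)
b=(200,175,280,235)
cv2.imwrite('pics/s6.png',cv2.resize(c['frame'][b[1]:b[3],b[0]:b[2],::-1],None,fx=9,fy=9,interpolation=cv2.INTER_CUBIC))
for th in(96,120,144):
    r=u(-90-th+PSI)
    print(th,[((proj(c,np.r_[C+k*r,.094])-b[:2]+.5)*9).round().tolist() for k in(.01,.036)],'tick',((proj(c,np.r_[C+.046*r,.06])-b[:2]+.5)*9).round())
print(row(o,[.636,-.0015,.14],93)); print(row(o,[.636,-.0015,.095],93))
```

```text
[0.497357   0.01517926 0.1517159 ] [179.65190078  -0.25453229  65.70308115] [-0.11576004 -0.91226308 -0.67289365]
orange [257.67346939 199.10204082] [18 18 10  7 49]
96 [[488.0, 176.0], [572.0, 169.0]] tick [602. 232.]
120 [[487.0, 187.0], [568.0, 208.0]] tick [597. 281.]
144 [[480.0, 197.0], [545.0, 242.0]] tick [568. 325.]
[0.1393, 0.4438, 0.0424, 0.0022, -0.0009, -0.1517]
[0.1386, 0.4429, 0.1924, 0.0022, -0.0009, -0.1517]
```

View pics/s6.png

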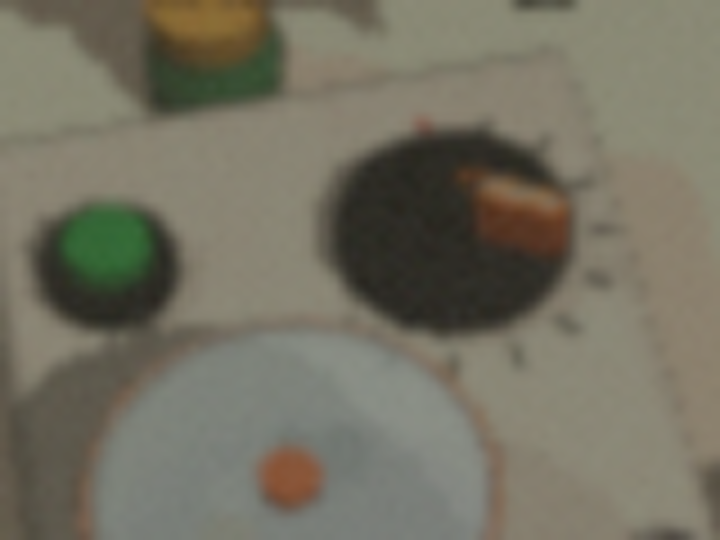

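The bar's top runs from (485,187) to (567,210), which is exactly 120°, the fourth click. Now the button, at (107,240) here.

Request:
servo_tool(series=[[[0.03,0.1,0,0.002,-0.001,-0.035,0],[0.06,0.2,0,0.002,-0.001,-0.07,0],[0.1,0.3,0,0.002,-0.001,-0.105,0],[0.13,0.4,0,0.002,-0.001,-0.14,0],[0.139,0.443,0.04,0.002,-0.001,-0.152,0],[0.139,0.443,0.12,0.002,-0.001,-0.152,0],[0.139,0.443,0.165,0.002,-0.001,-0.152,0],[0.139,0.443,0.165,0.002,-0.001,-0.152,0],[0.139,0.443,0.165,0.002,-0.001,-0.152,0]]])

```text
time_s: 8.22
tool_pos: [0.6327, -0.0005, 0.0987]
tool_rot: [-179.6, -0.1, 93.1]
force: [0.1, 0.2, 0.4]
grip_width: 0.0004
grasp_force: 0.0
```

Run:
```python
from h import *
from cell import get_obs,eyes
o=get_obs();print(o['tool_pos'],o['tool_rot'],o['force']);
print(row(o,[.636,-.0015,.082],93),row(o,[.636,-.0015,.07],93))
```

```text
[ 6.32728129e-01 -4.89652489e-04  9.86580858e-02] [-1.79568267e+02 -7.13395064e-02  9.31156478e+01] [0.06619322 0.21824038 0.44946238]
[-0.004, 0.0111, 0.0554, -0.0024, -0.0004, 0.0006] [-0.0041, 0.0114, 0.0954, -0.0024, -0.0004, 0.0006]
```

Request:
servo_tool(series=[[[-0.004,0.009,0.02,-0.002,0,0,0],[-0.004,0.009,0.035,-0.002,0,0,0],[-0.004,0.009,0.045,-0.002,0,0,0],[-0.004,0.009,0.055,-0.002,0,0,0],[-0.004,0.009,0.055,-0.002,0,0,0]]])

```text
time_s: 8.63
tool_pos: [0.6369, -0.0017, 0.0834]
tool_rot: [179.9, -0.0, 93.1]
force: [-0.8, -0.4, -0.6]
grip_width: 0.0006
grasp_force: 0.0
```

Request:
servo_tool(series=[[[0,0,0.005,0,0,0,0],[0,0,0.01,0,0,0,0],[0,0,0.01,0,0,0,0]]])

```text
time_s: 8.88
tool_pos: [0.6374, -0.0015, 0.081]
tool_rot: [179.8, -0.0, 93.1]
force: [-0.5, -0.1, 2.4]
grip_width: 0.0004
grasp_force: 1.1
```

Request:
servo_tool(series=[[[0,0,0.005,0,0,0,0],[0,0,0.01,0,0,0,0],[0,0,0.01,0,0,0,0]]])

```text
time_s: 9.13
tool_pos: [0.6375, -0.0016, 0.0779]
tool_rot: [179.8, -0.0, 93.1]
force: [-0.6, 0.3, 3.7]
grip_width: 0.0004
grasp_force: 2.0
```

Contact was at about z 0.082, and the spring is now compressing.

Request:
servo_tool(series=[[[0,0,0.005,0,0,0,0],[0,0,0.008,0,0,0,0],[0,0,0.008,0,0,0,0]]])

```text
time_s: 9.38
tool_pos: [0.6375, -0.0015, 0.0764]
tool_rot: [179.8, -0.0, 93.1]
force: [-2.8, -0.8, 8.3]
grip_width: 0.0001
grasp_force: 4.3
```

Request:
servo_tool(series=[[[0,0,0.005,0,0,0,0],[0,0,0.005,0,0,0,0],[0,0,0.005,0,0,0,0]]])

```text
time_s: 9.63
tool_pos: [0.6376, -0.0016, 0.0763]
tool_rot: [179.8, 0.0, 93.1]
force: [-5.4, -1.2, 15.1]
grip_width: 0.0005
grasp_force: 7.7
```

It bottomed out: the height stays at 0.0763 while the force climbs to 15 N. Release and retreat.

Request:
servo_tool(series=[[[0,0,-0.02,0,0,0,0],[0,0,-0.05,0,0,0,0],[0,0,-0.12,0,0,0,0],[0,0,-0.22,0,0,0,0],[0,0,-0.32,0,0,0,0],[0,0.1,-0.42,0,0,0,0],[-0.1,0,-0.45,0,0,0,0],[0.1,0,-0.45,0,0,0,0],[0.1,0,-0.45,0,0,0,0],[0.1,0,-0.45,0,0,0,0]]])

```text
time_s: 10.47
tool_pos: [0.6345, 0.034, 0.209]
tool_rot: [179.8, -0.3, 93.4]
force: [-0.4, 1.5, 1.0]
grip_width: 0.0006
grasp_force: 0.0
```

Run:
```python
from h import *
from cell import get_obs,eyes
o=get_obs();print(o['time_s'],o['tool_pos'],o['force'],np.abs(o['joint_velocities']).max());c=eyes.read_camera('scene')
try: bar(c);print(blob(c,(40,80,20),(90,255,255),(200,192,225,215))[:2])
except Exception as e: print(e)
cv2.imwrite('pics/s7.png',c['frame'][...,::-1])
```

```text
10.4667 [0.6345162  0.03396683 0.20904689] [-0.41104919  1.50395243  1.00128627] 2.3401537098588188
orange [257.48 199.02] [18 18 10  7 50]
(array([211.2962963, 202.       ]), array([ 6,  6, 11,  9, 81], dtype=int32))
```

View pics/s7.png

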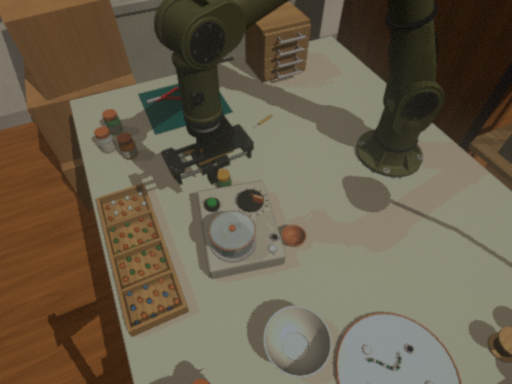

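The hand is well above the machine. The green button at (211,202) is back at its starting pixel, the pointer blob is unchanged at (257,199), and the jar, dish and charms are where they were. I hand it in.

```bash
python3 -c "
from cell import env
print(env.sign_off())"
```

```text
the job is handed in; nothing more can be done
None
```

The dial went four clicks clockwise, from 24° to 120°; then the start button was pressed fully down and sprang back, the hand finished clear, nothing loose appeared to move, and the job is handed in at about 10.5 s (no verdict was returned).

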